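# Close the scissors cupboard and drop its latch bar into the keeper

### The job

The little scissors cupboard on the craft table has been left ajar. Lift its latch bar, ease the door shut with the bar carried over the nose of the keeper, and let the bar down until it sits right at the bottom of the keeper's notch, so that the door stays shut on its own. The keeper can stand a little further in or out than measured, so feel for the notch and be gentle: do not force the bar against the keeper, and leave everything else on the table and on the cupboard where it is.

Things in the scene. Friction and masses are not known exactly. Their poses are not given: they have to be found in the camera images.
- cupboard: Fixed plywood cupboard, 200 deep (its x), 360 wide (its y), 240 high. Origin: centre of its underside, on the table. Its front faces its own -x; door hinged at the +y end of the front, latch at the -y end. Top and front edge are free for the hand; two small things stand on the back half of the top. A sprung rod behind the door pushes back with 2 to 10 N over its last 23 mm.
- door (a joint): Inset plywood door, 322 wide, 206 high, 16 thick. Radians: 0 = flush with the front, grows as it opens towards the cupboard's -x (0.18 to 0.36 at the start). Latched it stands between -0.033 and 0.033 depending on how the keeper is set. Unlatched, the sprung rod pushes it out to 0.045 or more. It stays where left beyond that.
- door_hinge (a point): Point on the door's upright hinge axis, 120 mm above the table; its axes turn with the door (x into the cupboard, y towards the hinge side, z up). Origin lies 8 mm behind the door's front face, 165 mm to +y of the cupboard's middle.
- latch_bar (a joint): Flat steel bar, 6 thick, 20 high, pivoted on the door's front, reaching 172 mm past its pivot, over the door's free edge and across the keeper. Radians: 0 = level, grows as the free end lifts (to 0.42), falls by its own weight (0.2 kg in all) to -0.06 in its guard on the door. At the bottom of the notch it reads 0, resting on the nose's top about 0.105.
- bar_pivot (a point): Pivot of the latch bar, in the bar's middle plane, 16 mm in front of the door face, 185 mm above the table, 195 mm from the door's hinge axis. Axes are the bar's: its free end points to -y, x points at the door, z is up when level.
- knob (a point): Middle of the bar's lifting knob: a round steel stub 18 mm thick standing 46 mm out from the bar towards the cupboard's front, with a 26 mm end flange 6 mm thick. The point is on the stub's axis, 26 mm out from the bar's middle plane, 42 mm from the door face, 75 mm from the pivot along the bar. Axes are the bar's (x along the stub, towards the door; free end of the bar at -y).
- keeper_mid (a point): Notch floor's middle if the keeper were centred in its slots (175 above the table, 152 from the pivot along the bar); cupboard's axes. Keeper: upright 5 mm steel plate on the latch side, set up to 9 mm further in or out (x), unmeasured: find it by feel. Open-topped notch 10 wide for the 6 bar; in front a nose 10 thick, 16 above the floor; behind, a shoulder 45 above it that stops the lifted bar.
- ribbon_reel: White reel, 90 across, 25 high, lying flat on the cupboard's top. Leave it alone. Origin: centre of its underside.
- bead_jar: Closed glass jar, 56 across, 62 high, on the cupboard's top. Leave it alone. Origin: centre of its underside.
- twine_spool: Spool of brown twine, 76 across, 98 high, standing on the table. Leave it alone. Origin: centre of its underside.
- glue_bottle: White bottle, 52 across, 140 high, standing. Leave it alone. Origin: centre of its underside.
- pencil_cup: Blue cup, 76 across, 95 high. Leave it alone. Origin: centre of its underside.
- scissors: Black-handled scissors, 220 long, lying flat. Leave them alone. Origin: at their pivot, on the table.
- stick_frame: Picture frame of wooden sticks, 115 x 100, 6 high, lying flat. Leave it alone. Origin: centre of its underside.
- tape_roll: Cardboard ring, 84 across, 22 high, lying flat. Leave it alone. Origin: centre of its underside.

How it is judged:
By the outcome, as a careful person would: the job done as asked, in the order asked, and still so for the second after the job is handed in, with the robot touching nothing.
It also fails if it takes over 45 s, if anything falls off the work surface, if the arm or the gripper's body presses on something with over 40 N, if the wrist force passes 120 N, or if a joint passes its speed limit or range.

### The arm

A 6-joint arm with a two-finger parallel gripper is mounted at the origin on the work surface. World frame = base frame: x ahead of the robot, y to its left, z up, the work surface at z = 0. Lengths are in m, angles in rad, forces in N, time in s.
With the tool pointing down it reaches from about 0.35 to 0.775 m from the base axis. Payload 7.3 kg.
Tool frame: the origin (TCP) lies on the centre line of the jaws, within the pads' length; the fingertips stand 17 mm ahead of it and the grasp point (between the pads) lies 2 mm behind it (robot.tip_extent is the distance from the TCP to the fingertips, in m); z points along the fingers, y is the line along which they close (so a half turn about z gives the same grasp; the last joint's range is limited). The gripper opens to 92 mm and grips with 3 to 60 N. Pads are 19 mm wide; open, the fingers measure 130 mm over their backs; the gripper's body (75 mm by 190 mm) begins 47 mm behind the grasp point.
Start: joints at [1.026, 0.342, 1.524, -0, 1.275, -0.146], TCP at [0.204, 0.484, 0.244] pointing down, gripper open.
Joint ranges: [-2.53, 2.53], [-0.77, 2.02], [0.04, 2.7], [-1, 4.14], [0.28, 2.66], [-3.11, 3.11]. Speed limits (rad/s): [2.57, 2.57, 3.14, 3.14, 3.14, 3.14].

### API

Orientations are given as [roll, pitch, yaw] about the fixed x, y, z axes, in that order (R = Rz(yaw) Ry(pitch) Rx(roll)).
In Python, from cell import robot gives the robot as it stands.
- The arm moves only by the tool step_arm, never from a script. Its argument "motion" is a list of rows, each a list of 2 entries, a list of its own where there are three numbers: the shift along the tool's x, y, z in units of 60 mm (1.0 is 60 mm), then the turn about the tool's z in rad. In form: [[[x, y, z], spin], ...]. A call has 1 to 10 rows; each row is the pose to reach, as a shift and turn from the pose commanded when the call began, along the tool's axes at that moment; what a row does not reach only later rows make up. A row lasts 1/8 s, in which the tool goes at most 62.5 mm and 10.7 degrees, less where a joint would pass 70% of its speed; a pose out of reach is approached as far as the arm can. A call with a gripper value outside its range is refused whole. "hand" is the closure in counts, from 0 (fully open) to 255 (shut), set as the call begins (left out, the last holds). The fingers move at their own pace and stop on an object; "squeeze" is the grip in N (left out, the last holds). Time passes only in rows, so rows that repeat a pose let the fingers close. It gives the time, the measured TCP pose, the force, the opening and the grip force at its end, in the units of the state.
- robot.observe(): the state, without advancing time (a new reading comes with each control period).
- robot.read_camera(name): name is "scene" or "top" or "wrist"; returns a dict with "pixels" (420x560x3 uint8, red, green, blue), "intrinsics" (3x3 intrinsics, pixels), "k1" (the pictures are not rectified: a ray, as slopes to the right and down, at radius r is drawn at 1 + k1 r^2 times it, then the intrinsics apply), "xyz" and "rotation" of the camera in the world; the wrist camera has in their place "T_tool_cam" (4x4, takes a point from camera to tool coordinates, whose origin is the TCP and whose axes are the flange's). Camera axes: x right, y up, looking along -z (the intrinsics and any distortion apply to the point x, -y, -z); pixel columns grow to the right and rows downward; lengths in m; the calibration is good to about 2 mm. A picture is of the moment at which its call begins: read the wrist's pose just before it. There is no depth.
- robot.hand_in(): hands the job in; it is judged then, once.
The state is a dict: "time": time; "qpos": joint angles; "qvel": joint speeds; "joint_efforts": joint torques, N m; "tool_pos": TCP position; "tool_rot": TCP orientation; "contact_force": force on the tool from outside, world axes, zero at the start; "torque": the same for the moment, N m; "opening": finger opening in m; "grip_force": force on a finger pad.
Only numpy, scipy, OpenCV 4.12 (cv2) and the standard library are available. Lean on these libraries where they do the work, as an engineer would, in place of code of your own. Each camera call takes 0.05 s, during which the arm holds its last target. There are 200 camera calls.

## Working session

There is one attempt and no reset: what is moved stays moved. The work goes in short steps, Python scripts to look and compute and a tool call to move; the robot and the scene stay as the last step left them, time stands still between calls to the robot, and variables do not carry over. Pictures are saved under pics/ and viewed, at most 10 in all, crops included, and the job is handed in when it is done.

Besides the shell and the picture viewer there is one more tool, called by a JSON object that holds its "op" and its "data". step_arm: Moves the arm, as the interface text tells. Its arguments: {"type":"object","properties":{"motion":{"type":"array"},"hand":{"type":"number"},"squeeze":{"type":"number"}},"required":["motion"]}

```bash
mkdir -p pics; ls; cat > h.py <<'E'
import numpy as np, cv2
from cell import robot
from scipy.spatial.transform import Rotation as R
def save(c,n):
    im=robot.read_camera(c); cv2.imwrite(f'pics/{n}.png',im['pixels'][:,:,::-1]); return im
def ray(im,u,v,T=None):
    K=im['intrinsics']; a=np.array([(u-K[0,2])/K[0,0],(v-K[1,2])/K[1,1]]); s=a.copy()
    for _ in range(20): s=a/(1+im['k1']*(s@s))
    d=np.array([s[0],-s[1],-1.])
    if T is None: Rm,o=np.array(im['rotation']),np.array(im['xyz'])
    else: Rm,o=T[:3,:3],T[:3,3]
    if Rm.shape!=(3,3): Rm=R.from_euler('xyz',Rm).as_matrix()
    return o,Rm@d
def plane(im,u,v,z,T=None):
    o,d=ray(im,u,v,T); return o+d*(z-o[2])/d[2]
def proj(im,p,T=None):
    if T is None:
        Rm,o=np.array(im['rotation']),np.array(im['xyz'])
        if Rm.shape!=(3,3): Rm=R.from_euler('xyz',Rm).as_matrix()
    else: Rm,o=T[:3,:3],T[:3,3]
    c=Rm.T@(np.array(p)-o); s=np.array([c[0],-c[1]])/-c[2]; s=s*(1+im['k1']*(s@s)); K=im['intrinsics']
    return np.array([K[0,0]*s[0]+K[0,2],K[1,1]*s[1]+K[1,2]])
E
python3 - <<'E'
from h import *
for c in ('scene','top','wrist'):
    im=save(c,c+'0'); print(c,{k:np.round(v,4).tolist() for k,v in im.items() if k!='pixels'})
print(robot.observe())
E
```

```text
pics
scene {'intrinsics': [[492.412, 0.0, 273.5018], [0.0, 492.412, 214.5289], [0.0, 0.0, 1.0]], 'k1': -0.1221, 'xyz': [1.1407, 0.7122, 1.1602], 'rotation': [0.7394, -0.0185, 2.4564]}
top {'intrinsics': [[538.1298, 0.0, 285.3226], [0.0, 538.1298, 205.6124], [0.0, 0.0, 1.0]], 'k1': -0.1574, 'xyz': [0.2755, 0.0236, 1.4597], 'rotation': [0.2118, -0.0019, -1.5827]}
wrist {'intrinsics': [[291.1974, 0.0, 281.4444], [0.0, 291.1974, 211.1998], [0.0, 0.0, 1.0]], 'k1': -0.05, 'T_tool_cam': [[-0.0006, 0.9524, 0.305, 0.083], [1.0, 0.0004, 0.0009, 0.0003], [0.0007, 0.305, -0.9524, -0.1408], [0.0, 0.0, 0.0, 1.0]]}
{'time': 0.15, 'qpos': array([ 1.02600268e+00,  3.42577879e-01,  1.52477768e+00, -1.66912900e-05,
        1.27538783e+00, -1.45994075e-01]), 'qvel': array([ 0.00079139, -0.00169795, -0.00351597,  0.00069211,  0.00161837,
        0.00059329]), 'joint_efforts': array([ 1.00158319e-03, -4.31470978e+01, -2.44352227e+01,  7.18350755e-02,
        5.38287044e-02, -1.10912927e-04]), 'tool_pos': array([0.20370167, 0.48357335, 0.24320366]), 'tool_rot': array([-3.14045184e+00, -1.51610645e-04,  2.74279786e+00]), 'contact_force': array([-0.96284717,  0.86506634, -0.68281651]), 'torque': array([-0.02672108, -0.00208684, -0.01869901]), 'grip_force': 0.0, 'opening': 0.09160012605433356}
```

View pics/scene0.png

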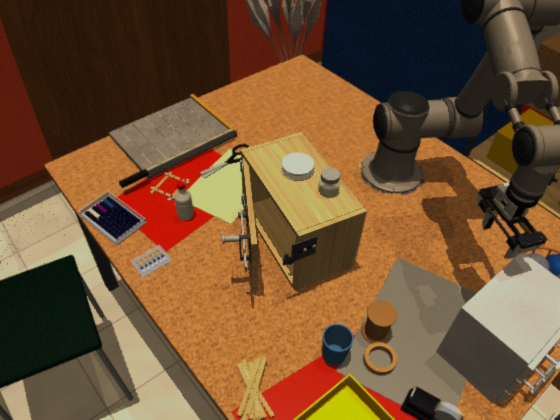

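View pics/top0.png

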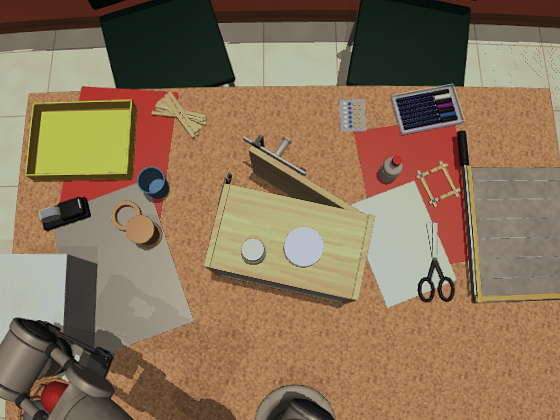

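The scene view shows the cupboard at the table's middle with its front facing +x. The door is ajar, the free edge and knob are near (240,240), and the twine spool, cup and tape are off to the latch side. In the top view the cupboard top's corners are near (226,184), (373,214), (358,299) and (207,266). The bar and keeper are near (230,180)–(305,170), and the knob's flange is at about (289,142). I'll enlarge this area.

```bash
python3 - <<'E'
from h import *
a=cv2.imread('pics/top0.png')[120:310,195:385]; cv2.imwrite('pics/topc.png',cv2.resize(a,(760,760),interpolation=cv2.INTER_CUBIC)[:600])
a=cv2.imread('pics/scene0.png')[130:300,215:375]; cv2.imwrite('pics/scenec.png',cv2.resize(a,None,fx=3.5,fy=3.5,interpolation=cv2.INTER_CUBIC))
E
```

```text
(no output)
```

View pics/topc.png

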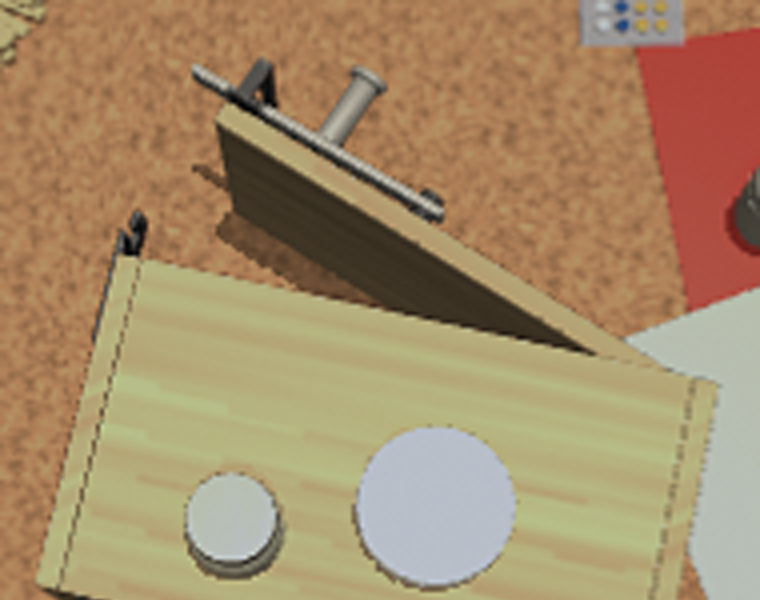

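View pics/scenec.png

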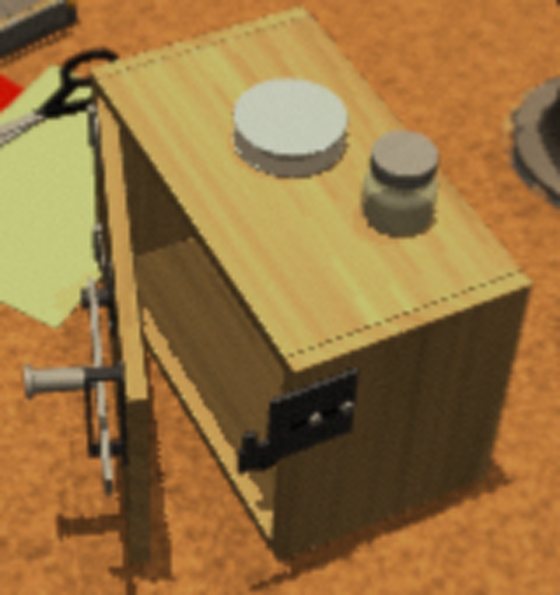

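```bash
cat > geo.py <<'E'
from h import *
im=robot.read_camera('top')
P=lambda c,z: plane(im,c[0]/4+195-.4,c[1]/4+120-.4,z)[:2]
FL,FR,BL=P((123,256),.24),P((718,382),.24),P((38,587),.24)
print('corners',FL,FR,BL,'width',np.linalg.norm(FL-FR),'depth',np.linalg.norm(FL-BL))
y=(FR-FL)/np.linalg.norm(FR-FL)   # cupboard +y
x=np.array([y[1],-y[0]])          # cupboard +x
yaw=np.arctan2(x[1],x[0]); mid=(FL+FR)/2
print('yaw',yaw,'front mid',mid,'x',x,'y',y)
H=mid+x*.008+y*.165
def knob(th,b=0,door=0):
    # door frame rotates about z; opening: free end (-y) moves to -x
    for s in (1,): 
        xd=x*np.cos(th)+y*np.sin(th)*SG; yd=y*np.cos(th)-x*np.sin(th)*SG
    return xd,yd
SG=-1
def pts(th,b):
    c,s=np.cos(th),np.sin(th)
    yd=y*c+x*s; xd=x*c-y*s       # -yd has -x comp
    piv=H-xd*(.008+.016)-yd*.195
    kn=piv-yd*.075*np.cos(b)-xd*.026
    return xd,yd,np.r_[piv,.185],np.r_[kn,.185+.075*np.sin(b)]
a,b=P((220,122),.223),P((595,352),.223); d=(b-a)/np.linalg.norm(b-a)
print('th door edge',np.arctan2(d@x,d@y))
a,b=P((196,72),.18),P((440,215),.188); d=(b-a)/np.linalg.norm(b-a)
print('th bar',np.arctan2(d@x,d@y))
fl=P((370,80),.1805); print('flange',fl)
E
python3 - <<'E'
from geo import *
for th in (.2,.25,.3,.34,0):
    xd,yd,p,k=pts(th,-.06); print(th,'knob',k,'r',np.hypot(*k[:2]),'flange',k[:2]-xd*.02,'px',proj(im,np.r_[k[:2]-xd*.02,k[2]]), 'tool yaw if y||bar', np.arctan2(yd[1],yd[0]))
E
```

```text
corners [0.59214336 0.15801409] [ 0.51286502 -0.18763332] [0.39853709 0.20458152] width 0.35462259633300874 depth 0.1991278749685572
yaw 2.916130418214933 front mid [ 0.55250419 -0.01480961] x [-0.97469088  0.22355692] y [-0.22355692 -0.97469088]
th door edge 0.3526391569210958
th bar 0.3468510302944231
flange [0.71952624 0.01135801]
0.2 knob [0.66474677 0.0513238  0.1805027 ] r 0.6667251315848497 flange [0.68296373 0.04306897] px [274.53684596 153.67331815] tool yaw if y||bar -1.996258562169757
0.25 knob [0.67580441 0.04319932 0.1805027 ] r 0.6771837128454148 flange [0.69358603 0.03404433] px [278.12828662 149.56372104] tool yaw if y||bar -2.0462585621697573
0.3 knob [0.68644217 0.03453234 0.1805027 ] r 0.6873102220901822 flange [0.70374402 0.02450008] px [281.91625321 145.64619237] tool yaw if y||bar -2.096258562169757
0.34 knob [0.69463217 0.02722267 0.1805027 ] r 0.6951653968090754 flange [0.71151899 0.01650654] px [285.08146394 142.65590862] tool yaw if y||bar -2.136258562169757
0 knob [0.61688451 0.078012   0.1805027 ] r 0.6217976953062306 flange [0.63637833 0.07354086] px [262.32295237 171.85264577] tool yaw if y||bar -1.796258562169757
```

Door angle is about 0.345, and the knob is near (0.70, 0.02, 0.18). I'll go above it with the camera on the outer side (tool yaw about -0.57).

{"op": "step_arm", "data": {"motion": [[[0,0,-1],0.1],[[0,0,-2],0.2],[[-1,-0.36,-2.67],0.38],[[-2,-0.71,-2.67],0.56],[[-3,-1.07,-2.67],0.74],[[-4,-1.43,-2.67],0.92],[[-5,-1.79,-2.67],1.1],[[-6,-2.14,-2.67],1.28],[[-7,-2.5,-2.67],1.46],[[-8,-2.86,-2.67],1.64]], "hand": 0}}

```text
time: 1.45
tool_pos: [0.5663, 0.151, 0.4038]
tool_rot: [-3.141, -0.0, 1.097]
contact_force: [0.4, 1.0, 0.0]
opening: 0.0915
grip_force: 0.0
```

```bash
cat > go.py <<'E'
import sys
from h import *
def rel(target,yaw):
    o=robot.observe(); Rm=R.from_euler('xyz',o['tool_rot']).as_matrix()
    d=Rm.T@(np.array(target)-o['tool_pos'])/.06
    y0=o['tool_rot'][2]; print('t',round(o['time'],2),'pos',o['tool_pos'].round(4),'rot',o['tool_rot'].round(4),'F',o['contact_force'].round(2),'q',o['qpos'].round(2),'open',round(o['opening'],4),'grip',round(float(o['grip_force']),1)); print('shift',d.round(3),'spin',round(y0-yaw,3))
if __name__=='__main__': rel([float(v) for v in sys.argv[1:4]],float(sys.argv[4]))
E
python3 go.py .70 .02 .32 -.57
```

```text
t 1.45 pos [0.5663 0.151  0.4038] rot [-3.1414e+00 -2.0000e-04  1.0968e+00] F [0.35 1.05 0.01] q [0.13 0.4  1.   0.   1.74 0.6 ] open 0.0915 grip 0.0
shift [-0.925  2.98   1.396] spin 1.667
```

{"op": "step_arm", "data": {"motion": [[[-0.3,0.9,0],0.18],[[-0.6,1.8,0],0.36],[[-0.9,2.7,0],0.54],[[-0.92,2.98,0.5],0.72],[[-0.92,2.98,1],0.9],[[-0.92,2.98,1.2],1.08],[[-0.92,2.98,1.2],1.26],[[-0.92,2.98,1.2],1.44],[[-0.92,2.98,1.2],1.62],[[-0.92,2.98,1.2],1.667]]}}

```text
time: 2.7
tool_pos: [0.6997, 0.0227, 0.3314]
tool_rot: [3.141, 0.001, -0.567]
contact_force: [0.2, 0.5, -0.9]
opening: 0.0918
grip_force: 0.0
```

```bash
python3 go.py .70 .02 .32 -.57; python3 - <<'E'
from h import *
o=robot.observe(); im=save('wrist','w1'); np.save('w1pose.npy',np.r_[o['tool_pos'],o['tool_rot']])
E
```

```text
t 2.7 pos [0.6997 0.0227 0.3314] rot [ 3.1413e+00  8.0000e-04 -5.6720e-01] F [ 0.18  0.54 -0.88] q [-0.08  0.67  0.75  0.    1.73  2.06] open 0.0918 grip 0.0
shift [0.028 0.035 0.19 ] spin 0.003
```

View pics/w1.png

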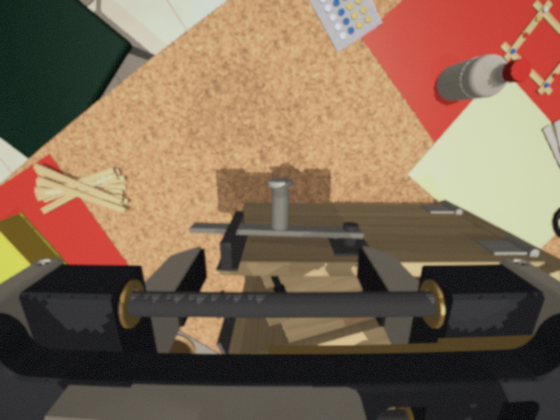

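The close view shows the bar running from (192,228) to (362,234), with the stub from (279,228) to the flange at (280,184).

```bash
python3 - <<'E'
from geo import *
w=robot.read_camera('wrist'); p=np.load('w1pose.npy')
T=np.eye(4); T[:3,:3]=R.from_euler('xyz',p[3:]).as_matrix(); T[:3,3]=p[:3]; T=T@w['T_tool_cam']
W=lambda u,v,z: plane(w,u,v,z,T)[:2]
# top face of bar at z centre+.01
e=W(192,228,.185); pv=W(362,234,.197); fl=W(280,184,.183); st=W(279,226,.183)
d=(pv-e)/np.linalg.norm(pv-e); print('end',e,'pivend',pv,'len',np.linalg.norm(pv-e),'phi',np.arctan2(*d[::-1]),'th',np.arctan2(d@x,d@y))
print('flange',fl,'stub root',st, 'L',np.linalg.norm(fl-st),'stubdir',np.arctan2(*(st-fl)[::-1]))
for th in (.33,.345,.36):
    xd,yd,pv,k=pts(th,-.06); print(th,k,'fl',k[:2]-xd*.02,'px',proj(w,k,T),proj(w,np.r_[k[:2]-xd*.02,k[2]],T),proj(w,np.r_[pv[:2]-yd*.172,pv[2]-.172*.06+.01],T))
E
```

```text
corners [0.59214336 0.15801409] [ 0.51286502 -0.18763332] [0.39853709 0.20458152] width 0.35462259633300874 depth 0.1991278749685572
yaw 2.916130418214933 front mid [ 0.55250419 -0.01480961] x [-0.97469088  0.22355692] y [-0.22355692 -0.97469088]
th door edge 0.3526391569210958
th bar 0.3468510302944231
flange [0.71952624 0.01135801]
end [0.72734341 0.11774704] pivend [ 0.63031789 -0.03064869] len 0.1772998771959947 phi -2.1498589964558303 th 0.3536004342860732
flange [0.71672946 0.01371631] stub root [0.67901397 0.0391178 ] L 0.04547190643228549 stubdir 2.5488721778739554
0.33 [0.69261219 0.02908071 0.1805027 ] fl [0.70960532 0.01853398] px [280.06676849 210.14034307] [279.79790448 191.64600296] [189.75385952 235.55072317]
0.345 [0.69563517 0.02628609 0.1805027 ] fl [0.7124682  0.01548567] px [280.7586065  206.45264813] [280.79515823 187.80696437] [189.55412597 230.76879406]
0.36 [0.6986159  0.02344646 0.1805027 ] fl [0.71528503 0.01239476] px [281.51430775 202.7454493 ] [281.85992579 183.95230261] [189.43239246 225.93777991]
```

{"op": "step_arm", "data": {"motion": [[[-0.04,-0.02,0],0.013],[[-0.04,-0.02,0.4],0.013],[[-0.04,-0.02,0.8],0.013],[[-0.04,-0.02,1.2],0.013],[[-0.04,-0.02,1.6],0.013],[[-0.04,-0.02,2.0],0.013],[[-0.04,-0.02,2.2],0.013],[[-0.04,-0.02,2.36],0.013],[[-0.04,-0.02,2.36],0.013]], "hand": 116}}

```text
time: 3.98
tool_pos: [0.6986, 0.025, 0.1907]
tool_rot: [-3.141, -0.001, -0.577]
contact_force: [0.8, -0.4, 0.6]
opening: 0.0497
grip_force: 0.0
```

```bash
python3 go.py .698 .025 .19 -.58; python3 -c "
from h import *
save('wrist','w2')"
```

```text
t 3.98 pos [0.6986 0.025  0.1907] rot [-3.1411e+00 -7.0000e-04 -5.7720e-01] F [ 0.76 -0.44  0.57] q [-0.07  0.71  1.04  0.    1.39  2.07] open 0.0497 grip 0.0
shift [-0.009  0.006  0.012] spin 0.003
```

View pics/w2.png

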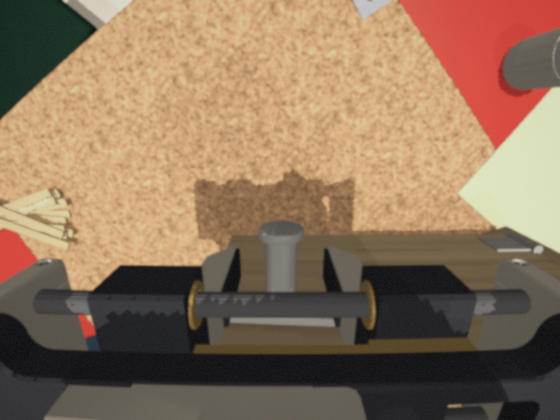

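The knob sits centred between the fingers, with its flange at (281,235) just outside the pads. I'll close on it.

{"op": "step_arm", "data": {"motion": [[[0,0,0],0],[[0,0,0],0],[[0,0,0],0],[[0,0,0],0],[[0,0,0],0],[[0,0,0],0]], "hand": 255, "squeeze": 15}}

```text
time: 4.78
tool_pos: [0.6986, 0.0253, 0.1904]
tool_rot: [-3.141, -0.0, -0.577]
contact_force: [2.3, 2.9, 0.1]
opening: 0.0173
grip_force: 15.0
```

```bash
cat > plan.py <<'E'
import sys,io,contextlib
with contextlib.redirect_stdout(io.StringIO()):
    from geo import *
# path relative to reference knob pose (th0,b0) as tool shifts, from commanded pose now
def plan(th0,b0,lst):
    xd,yd,_,k0=pts(th0,b0)
    # tool axes: x = -xd, y = yd, z = down
    for th,b in lst:
        d=pts(th,b)[3]-k0
        print((th,b),np.round([d[:2]@(-xd)/.06,d[:2]@yd/.06,-d[2]/.06],3).tolist(),round(th-th0,3))
E
python3 go.py .698 .025 .19 -.58; python3 - <<'E'
from plan import *
plan(.353,-.06,[(.353,b) for b in (0,.06,.12,.2)])
plan(.353,.2,[(t,.2) for t in (.3,.25,.2,.15,.12,.1,.08,.06,.04,.02,0)])
E
```

```text
t 4.78 pos [0.6986 0.0253 0.1904] rot [-3.1407e+00 -4.0000e-04 -5.7710e-01] F [2.31 2.9  0.08] q [-0.07  0.71  1.04  0.    1.39  2.07] open 0.0173 grip 15.0
shift [-0.006  0.01   0.007] spin 0.003
(0.353, 0) [-0.0, -0.002, -0.075] 0.0
(0.353, 0.06) [0.0, 0.0, -0.15] 0.0
(0.353, 0.12) [0.0, 0.007, -0.225] 0.0
(0.353, 0.2) [0.0, 0.023, -0.323] 0.0
(0.3, 0.2) [-0.238, -0.038, -0.0] -0.053
(0.25, 0.2) [-0.465, -0.062, -0.0] -0.103
(0.2, 0.2) [-0.692, -0.075, -0.0] -0.153
(0.15, 0.2) [-0.919, -0.076, -0.0] -0.203
(0.12, 0.2) [-1.056, -0.071, -0.0] -0.233
(0.1, 0.2) [-1.147, -0.066, -0.0] -0.253
(0.08, 0.2) [-1.237, -0.059, -0.0] -0.273
(0.06, 0.2) [-1.328, -0.05, -0.0] -0.293
(0.04, 0.2) [-1.418, -0.039, -0.0] -0.313
(0.02, 0.2) [-1.509, -0.027, -0.0] -0.333
(0, 0.2) [-1.598, -0.012, -0.0] -0.353
```

{"op": "step_arm", "data": {"motion": [[[0,0,-0.08],0],[[0,0,-0.16],0],[[0,0.01,-0.24],0],[[0,0.02,-0.32],0],[[0,0.02,-0.32],0]]}}

```text
time: 5.45
tool_pos: [0.6981, 0.0245, 0.2098]
tool_rot: [-3.14, -0.0, -0.577]
contact_force: [3.7, 3.8, -2.8]
opening: 0.0175
grip_force: 15.0
```

```bash
python3 go.py .698 .025 .21 -.58; python3 -c "
from h import *
a=save('scene','s2')['pixels'][130:300,215:375,::-1]; cv2.imwrite('pics/s2c.png',cv2.resize(a,None,fx=3.5,fy=3.5,interpolation=cv2.INTER_CUBIC))"
```

```text
t 5.45 pos [0.6981 0.0245 0.2098] rot [-3.1403e+00 -5.0000e-04 -5.7700e-01] F [ 3.69  3.81 -2.84] q [-0.07  0.7   1.02  0.    1.43  2.07] open 0.0175 grip 15.0
shift [-0.006 -0.006 -0.004] spin 0.003
```

View pics/s2c.png

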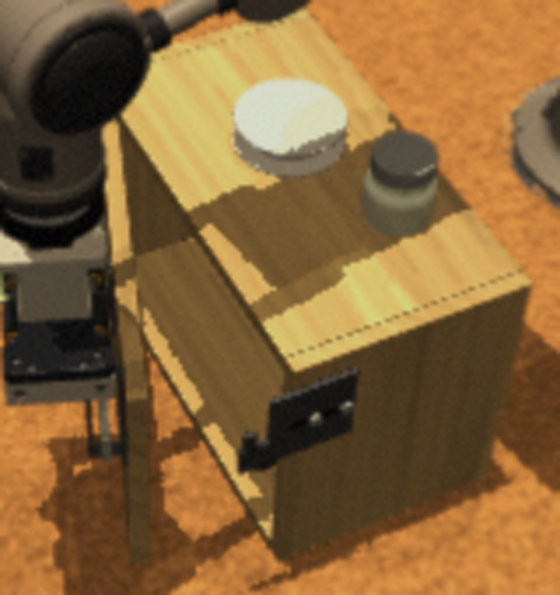

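The bar is lifted and the fingers hold the knob. Forces are small, so I'll swing the door most of the way in.

{"op": "step_arm", "data": {"motion": [[[-0.1,-0.017,0],-0.022],[[-0.238,-0.038,0],-0.053],[[-0.35,-0.05,0],-0.078],[[-0.465,-0.062,0],-0.103],[[-0.58,-0.07,0],-0.128],[[-0.692,-0.075,0],-0.153],[[-0.805,-0.076,0],-0.178],[[-0.919,-0.076,0],-0.203],[[-1.056,-0.071,0],-0.233],[[-1.056,-0.071,0],-0.233]]}}

```text
time: 6.75
tool_pos: [0.6469, 0.0637, 0.2098]
tool_rot: [-3.139, -0.0, -0.343]
contact_force: [3.6, 5.7, -2.2]
opening: 0.0172
grip_force: 15.0
```

```bash
cat > st.py <<'E'
from plan import *
from scipy.optimize import least_squares
o=robot.observe(); p=o['tool_pos']
r=least_squares(lambda v: pts(v[0],.2)[3][:2]-p[:2],[.1]); th=r.x[0]
xd,yd,_,k=pts(th,.2); F=o['contact_force']
print('t',round(o['time'],2),'pos',p.round(4),'yaw',round(o['tool_rot'][2],3),'th from pos',round(th,4),'resid',r.fun.round(4),'F out,y,z',round(-F[:2]@xd,1),round(F[:2]@yd,1),round(F[2],1),'M',o['torque'].round(2),'open',round(o['opening'],4))
E
python3 st.py; python3 -c "
from plan import *
plan(.12,.2,[(t,.2) for t in (.1,.08,.06,.05,.04,.03,.02,.01,0,-.01,-.02,-.03,-.04)])"
```

```text
t 6.8 pos [0.6471 0.0636 0.2098] yaw -0.343 th from pos 0.1209 resid [-0.0011 -0.0018] F out,y,z 0.6 -9.0 -1.7 M [ 1.24 -0.52  0.04] open 0.0175
(0.1, 0.2) [-0.09, -0.016, -0.0] -0.02
(0.08, 0.2) [-0.18, -0.03, -0.0] -0.04
(0.06, 0.2) [-0.27, -0.042, -0.0] -0.06
(0.05, 0.2) [-0.315, -0.047, -0.0] -0.07
(0.04, 0.2) [-0.36, -0.052, -0.0] -0.08
(0.03, 0.2) [-0.406, -0.057, -0.0] -0.09
(0.02, 0.2) [-0.451, -0.061, -0.0] -0.1
(0.01, 0.2) [-0.496, -0.064, -0.0] -0.11
(0, 0.2) [-0.542, -0.068, -0.0] -0.12
(-0.01, 0.2) [-0.587, -0.07, -0.0] -0.13
(-0.02, 0.2) [-0.633, -0.073, -0.0] -0.14
(-0.03, 0.2) [-0.678, -0.074, -0.0] -0.15
(-0.04, 0.2) [-0.724, -0.076, -0.0] -0.16
```

{"op": "step_arm", "data": {"motion": [[[0,-0.02,0],0],[[-0.045,-0.028,0],-0.01],[[-0.09,-0.036,0],-0.02],[[-0.135,-0.043,0],-0.03],[[-0.18,-0.05,0],-0.04],[[-0.225,-0.056,0],-0.05],[[-0.27,-0.062,0],-0.06],[[-0.315,-0.067,0],-0.07],[[-0.315,-0.067,0],-0.07]]}}

```text
time: 7.98
tool_pos: [0.6307, 0.0726, 0.2097]
tool_rot: [-3.141, -0.001, -0.274]
contact_force: [3.9, 4.2, -2.7]
opening: 0.0175
grip_force: 15.0
```

```bash
python3 st.py;python3 -c "
from h import *
save('wrist','w3')"
```

```text
t 8.03 pos [0.6308 0.0726 0.2097] yaw -0.274 th from pos 0.0534 resid [-0.001  -0.0021] F out,y,z 2.9 -5.5 -2.4 M [ 0.81 -0.51 -0.01] open 0.0175
```

View pics/w3.png

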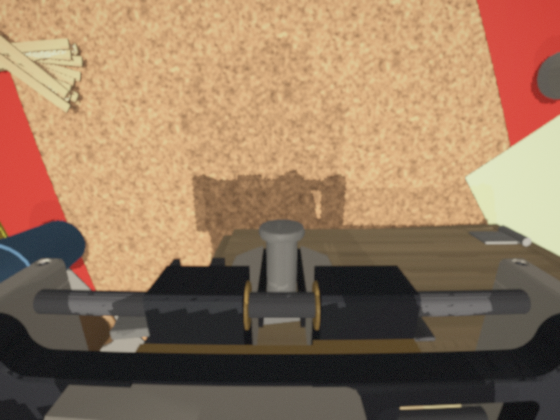

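{"op": "step_arm", "data": {"motion": [[[-0.023,-0.004,0],-0.005],[[-0.045,-0.008,0],-0.01],[[-0.068,-0.012,0],-0.015],[[-0.09,-0.016,0],-0.02],[[-0.09,-0.016,0],-0.02]]}}

```text
time: 8.7
tool_pos: [0.6264, 0.0748, 0.2099]
tool_rot: [-3.14, -0.003, -0.254]
contact_force: [5.7, 3.2, -3.2]
opening: 0.0175
grip_force: 15.0
```

```bash
python3 st.py
```

```text
t 8.75 pos [0.6264 0.0747 0.2099] yaw -0.254 th from pos 0.0356 resid [-0.001  -0.0021] F out,y,z 5.0 -5.6 -3.5 M [ 0.71 -0.84 -0.03] open 0.0173
```

{"op": "step_arm", "data": {"motion": [[[-0.023,-0.004,0],-0.005],[[-0.045,-0.008,0],-0.01],[[-0.045,-0.008,0],-0.01]]}}

```text
time: 9.12
tool_pos: [0.6242, 0.0758, 0.21]
tool_rot: [-3.141, -0.003, -0.244]
contact_force: [7.1, 4.1, -3.0]
opening: 0.0173
grip_force: 15.0
```

{"op": "step_arm", "data": {"motion": [[[-0.023,-0.004,0],-0.005],[[-0.045,-0.008,0],-0.01],[[-0.045,-0.008,0],-0.01]]}}

```text
time: 9.5
tool_pos: [0.6237, 0.076, 0.21]
tool_rot: [-3.141, -0.008, -0.235]
contact_force: [14.0, 1.9, -6.6]
opening: 0.0178
grip_force: 15.1
```

```bash
python3 st.py
```

```text
t 9.55 pos [0.6237 0.076  0.21  ] yaw -0.235 th from pos 0.0246 resid [-0.001  -0.0021] F out,y,z 13.3 -4.0 -7.0 M [ 0.24 -2.22 -0.15] open 0.017
```

Clear contact with the keeper's shoulder at a tool x of about 0.6238: the outward force jumped from 7 to 13 N with no travel. I'll back off to the notch's middle and lower gently.

{"op": "step_arm", "data": {"motion": [[[0.03,0.006,0],0.007],[[0.065,0.012,0],0.0145],[[0.065,0.012,0],0.0145]]}}

```text
time: 9.93
tool_pos: [0.6255, 0.0752, 0.2099]
tool_rot: [-3.14, -0.003, -0.249]
contact_force: [6.7, 4.1, -2.9]
opening: 0.0173
grip_force: 15.0
```

```bash
python3 st.py
```

```text
t 9.97 pos [0.6254 0.0753 0.2099] yaw -0.249 th from pos 0.0314 resid [-0.001  -0.0021] F out,y,z 5.6 -5.0 -3.8 M [ 0.72 -0.98 -0.07] open 0.0172
```

{"op": "step_arm", "data": {"motion": [[[0,-0.003,0.03],0],[[0,-0.006,0.06],0],[[0,-0.008,0.09],0],[[0,-0.01,0.11],0],[[0,-0.01,0.13],0],[[0,-0.01,0.13],0]]}}

```text
time: 10.72
tool_pos: [0.6258, 0.0759, 0.2028]
tool_rot: [-3.14, -0.005, -0.249]
contact_force: [6.4, 4.6, 0.5]
opening: 0.0176
grip_force: 15.0
```

```bash
python3 st.py
```

```text
t 10.78 pos [0.6258 0.0759 0.2029] yaw -0.249 th from pos 0.0318 resid [-0.0013 -0.0028] F out,y,z 5.0 -6.5 -0.5 M [ 0.55 -0.87 -0.07] open 0.0177
```

{"op": "step_arm", "data": {"motion": [[[0,0,0.015],0],[[0,0,0.03],0],[[0,0,0.03],0]]}}

```text
time: 11.15
tool_pos: [0.6259, 0.076, 0.2011]
tool_rot: [-3.14, -0.005, -0.248]
contact_force: [6.0, 4.2, -0.3]
opening: 0.0175
grip_force: 15.0
```

```bash
python3 st.py
```

```text
t 11.2 pos [0.6259 0.076  0.2011] yaw -0.248 th from pos 0.0319 resid [-0.0014 -0.0029] F out,y,z 6.5 -5.5 0.3 M [ 0.61 -0.94 -0.1 ] open 0.0173
```

{"op": "step_arm", "data": {"motion": [[[0,-0.002,0.02],0],[[0,-0.002,0.04],0],[[0,-0.002,0.06],0],[[0,-0.002,0.06],0]]}}

```text
time: 11.7
tool_pos: [0.6259, 0.0761, 0.1974]
tool_rot: [-3.14, -0.005, -0.249]
contact_force: [6.5, 4.4, -0.9]
opening: 0.0171
grip_force: 15.0
```

```bash
python3 st.py
```

```text
t 11.75 pos [0.6259 0.0761 0.1974] yaw -0.249 th from pos 0.0318 resid [-0.0014 -0.003 ] F out,y,z 5.0 -5.8 0.1 M [ 0.65 -0.96 -0.01] open 0.0173
```

{"op": "step_arm", "data": {"motion": [[[0,0,0.015],0],[[0,0,0.03],0],[[0,0,0.03],0]]}}

```text
time: 12.12
tool_pos: [0.626, 0.0762, 0.1957]
tool_rot: [-3.14, -0.005, -0.248]
contact_force: [6.8, 4.2, 0.1]
opening: 0.0175
grip_force: 15.0
```

{"op": "step_arm", "data": {"motion": [[[0,0,0.01],0],[[0,0,0.02],0],[[0,0,0.02],0]]}}

```text
time: 12.5
tool_pos: [0.626, 0.0762, 0.1955]
tool_rot: [-3.14, -0.006, -0.248]
contact_force: [5.6, 4.3, 3.7]
opening: 0.0172
grip_force: 15.0
```

```bash
python3 st.py
```

```text
t 12.55 pos [0.626  0.0762 0.1955] yaw -0.248 th from pos 0.0321 resid [-0.0015 -0.0031] F out,y,z 3.3 -4.7 3.7 M [ 0.56 -0.65 -0.03] open 0.0175
```

The bar rests on the notch floor: knob height matches level, and the upward force appeared right there. Releasing.

{"op": "step_arm", "data": {"motion": [[[0,0,-0.01],0],[[0,0,-0.01],0],[[0,0,-0.01],0],[[0,0,-0.01],0],[[0,0,-0.01],0],[[0,0,-0.01],0]], "hand": 125}}

```text
time: 13.3
tool_pos: [0.6244, 0.076, 0.1938]
tool_rot: [3.142, 0.0, -0.249]
contact_force: [1.6, -1.2, -0.3]
opening: 0.0468
grip_force: 0.5
```

```bash
python3 st.py;python3 -c "
from h import *
save('wrist','w4')"
```

```text
t 13.35 pos [0.6244 0.076  0.1938] yaw -0.249 th from pos 0.0269 resid [-0.0011 -0.0023] F out,y,z 1.5 1.8 0.1 M [-0.12  0.1  -0.03] open 0.0466
```

View pics/w4.png

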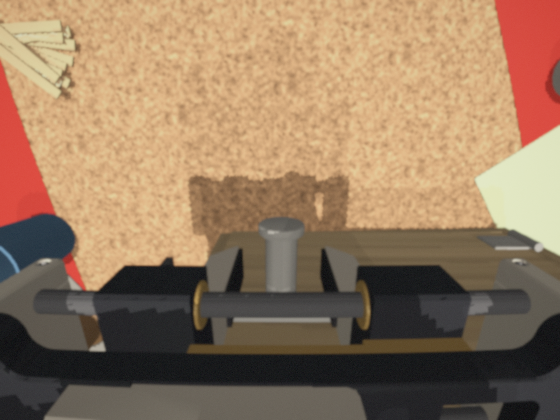

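The fingers are clear of the knob on both sides. I'll rise straight up and then out to check.

{"op": "step_arm", "data": {"motion": [[[0,0,-0.2],0],[[0,0,-0.5],0],[[0,0,-0.9],0],[[0,0,-1.4],0],[[0,0,-2],0],[[0,0,-2.4],0],[[0,0,-2.4],0]]}}

```text
time: 14.28
tool_pos: [0.6248, 0.0763, 0.3408]
tool_rot: [-3.14, -0.005, -0.248]
contact_force: [-0.7, 0.1, 0.1]
opening: 0.0468
grip_force: 0.0
```

```bash
python3 st.py;python3 - <<'E'
from plan import *
a=save('scene','s5')['pixels'][130:300,215:375,::-1]; a=cv2.resize(a,None,fx=2.5,fy=2.5,interpolation=cv2.INTER_CUBIC)
w=save('wrist','w5')['pixels'][120:300,150:430,::-1]; w=cv2.resize(w,(390,425*390//660))
c=np.zeros((425,790,3),np.uint8); c[:a.shape[0],:400]=a; c[:w.shape[0],400:]=w; cv2.imwrite('pics/c5.png',c)
E
```

```text
t 14.32 pos [0.6243 0.0763 0.3387] yaw -0.248 th from pos 0.0264 resid [-0.0012 -0.0025] F out,y,z 0.3 -0.5 -1.1 M [ 0.05  0.1  -0.01] open 0.0467
```

View pics/c5.png

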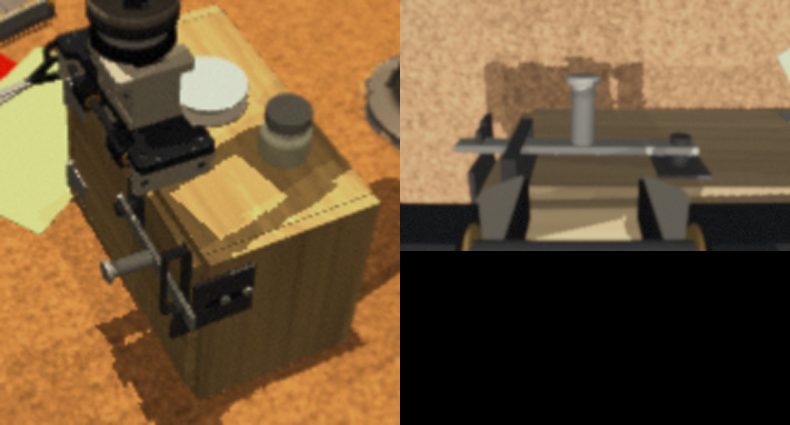

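The left view shows the door flush and the bar lying inside the keeper near (180,320). In the wrist view the nose stands in front of the bar and the shoulder behind it, near (483,150). The gripper is well clear and nothing else moved, so I'm handing in.

```bash
python3 -c "
from cell import robot
print(robot.hand_in())"
```

```text
the job is handed in; nothing more can be done
None
```

The door is shut and the bar rests at the bottom of the keeper's notch, by force feel and the last pictures; the gripper is clear, nothing else appeared to move, and the job was handed in at about 14 s.

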